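# Dispense one tin from the garage spares rack

### The arm

A 7-joint arm with a two-finger parallel gripper is mounted at the origin on the work surface. World frame = base frame: x ahead of the robot, y to its left, z up, the work surface at z = 0. Lengths are in m, angles in rad, forces in N, time in s.
With the tool pointing down it reaches from about 0.4 to 0.85 m from the base axis. Payload 4.5 kg.
Tool frame: the origin (TCP) lies between the finger pads; the fingertips stand 11 mm ahead of it and the grasp point (between the pads) lies 8 mm behind it (r.nose_length is the distance from the TCP to the fingertips, in m); z points along the fingers, y is the line along which they close (so a half turn about z gives the same grasp; the last joint's range is limited). The gripper opens to 88 mm and grips with 3 to 60 N. Pads are 18 mm wide; open, the fingers measure 123 mm over their backs; the gripper's body (75 mm by 187 mm) begins 45 mm behind the grasp point.
Start: joints at [1.207, 0.689, -0.195, 1.565, 0.157, 0.902, -0.215], TCP at [0.242, -0.576, 0.25] pointing down, gripper open.
Joint ranges: [-3.01, 3.01], [-0.46, 2.08], [-1.47, 1.51], [0.13, 2.56], [-1, 4.14], [0.04, 2.09], [-2.66, 2.66]. Speed limits (rad/s): [2.57, 2.57, 3.14, 3.14, 3.14, 3.14, 3.14].

### API

Orientations are given as a unit quaternion [x, y, z, w].
In Python, from plant import get_state, snapshot, camera_model, r gives the robot as it stands.
- The arm moves only by the shell command python3 -m inch 'ROWS' [FORCE]. ROWS is text: rows parted by semicolons, each of 7 numbers parted by spaces: the opening, from -1 (shut) to 1 (fully open), then the shift along the tool's x, y, z in m, then the turn, a rotation vector about the tool's x, y, z in rad. A call has 1 to 20 rows; each row shifts and turns the commanded pose from where the row before left it, along the tool's axes as they then stand; what a row does not reach is not made up. A row lasts 1/12 s, in which the tool goes at most 41.7 mm and 7.16 degrees, less where a joint would pass 70% of its speed; a pose out of reach is approached as far as the arm can. A call is refused whole if a number of a shift passes 0.0417 or a number of a turn 0.125, either way. A call with a gripper value outside its range is refused whole. The fingers move at their own pace and stop on an object; FORCE is the grip in N (left out, the last holds). Time passes only in rows, so rows that do not move let the fingers close. It gives the time, the measured TCP pose, the force, the opening and the grip force at its end, in the units of the state.
- get_state(): the state, without advancing time (a new reading comes with each control period).
- snapshot(name): name is "scene" or "top" or "wrist"; returns (picture, depth): 480x640x3 uint8, red, green, blue; 480x640 float32, m along the optical axis (not along the pixel's ray), 0 where there is no reading.
- camera_model(name): a dict with "intrinsics" (3x3 intrinsics, pixels), "view" (4x4, takes a point from world to camera coordinates). Camera axes: x right, y down, z forward; pixel columns grow to the right and rows downward; lengths in m; the calibration is good to about 2 mm. A picture is of the moment at which its call begins: read the wrist's pose just before it. camera_model takes no time and is no camera call; for the wrist camera it gives the pose at the moment of the call.
- r.finish_job(): hands the job in; it is judged then, once.
The state is a dict: "clock": time; "q": joint angles; "qd": joint speeds; "joint_torque": joint torques, N m; "tool_pos": TCP position; "eef_rot": TCP orientation; "contact_force": force on the tool from outside, world axes, zero at the start; "moment": the same for the moment, N m; "opening": opening from 0.0 (shut) to 1.0 (fully open); "finger_force": force on a finger pad.
Only numpy, scipy, OpenCV 4.12 (cv2) and the standard library are available. Lean on these libraries where they do the work, as an engineer would, in place of code of your own. Each camera call takes 0.05 s, during which the arm holds its last target. There are 200 camera calls.

### The job

Get the round tin out of the spares dispenser: move the jar that stands in the way, pull the drawer out to its stop, then push the tin's own sprung rod all the way in, hold it there for a moment and let it spring back, so that the tin drops into the open drawer. Do not touch the tin with the gripper, leave both cartons in their lanes, do not let the drawer bump the jar, and leave the jar standing upright on the bench and the other things where they are.

Things in the scene. Friction and masses are not known exactly. Their poses are not given: they have to be found in the camera images.
- rack: Fixed grey dispenser cabinet, 140 x 200 x 90 mm (x, y, z). Origin: centre of its underside. Its own -x side is the front, turned to about world +y (+-17 deg). On its top (z 90) three open lanes run along x, centre lines y = -62, 0, +62 mm, 56 mm wide, dividers 20 mm high, open at the front edge x = -70. Each lane holds one part and has a push rod. Rod guide bar: x 50 to 65, up to z 125.
- drawer_handle (a point): Middle of the drawer's bar handle: a 12 mm round bar, 110 mm long along the rack's y, 66 mm above the bench, its axis 42 mm in front of the drawer front; open from above between bar and front (36 mm gap). Moves with the drawer. Shut, it lies at x = -122 mm in the rack's frame.
- drawer: The drawer; its frame lies on that of the rack when it is shut, and moves along the rack's -x by up to 100 mm, to its stop. It starts shut or up to 15 mm ajar, and stays where it is left. Inside: x -70 to 55, y -83 to 83 mm, floor at z = 34 mm, walls to z = 75 mm; front panel x -80 to -70, y -98 to 98, z 28 to 86 mm.
- rod0 (a joint): Travel of the sprung push rod of the lane at y = -62 mm of the rack, m: 0 at rest, 0.054 fully in; it moves along the rack's -x against a spring (4 N at rest, 9 N fully in) and springs back.
- rod1 (a joint): Travel of the sprung push rod of the lane at y = 0 mm of the rack, m: 0 at rest, 0.054 fully in; it moves along the rack's -x against a spring (4 N at rest, 9 N fully in) and springs back.
- rod2 (a joint): Travel of the sprung push rod of the lane at y = +62 mm of the rack, m: 0 at rest, 0.054 fully in; it moves along the rack's -x against a spring (4 N at rest, 9 N fully in) and springs back.
- rod0_head (a point): Centre of the outer (+x) face of the push head of the rod of the lane at y = -62 mm: a black block 12 x 30 x 38 mm (x, y, z), centre 111 mm above the bench, at x = 148 mm in the rack's frame at rest. Push it towards the rack's -x.
- rod1_head (a point): Centre of the outer (+x) face of the push head of the rod of the lane at y = 0 mm: a black block 12 x 30 x 38 mm (x, y, z), centre 111 mm above the bench, at x = 148 mm in the rack's frame at rest. Push it towards the rack's -x.
- rod2_head (a point): Centre of the outer (+x) face of the push head of the rod of the lane at y = +62 mm: a black block 12 x 30 x 38 mm (x, y, z), centre 111 mm above the bench, at x = 148 mm in the rack's frame at rest. Push it towards the rack's -x.
- tin: The round tin, bare metal, 50 mm diameter, 28 mm high, lying flat in one of the three lanes (which one varies). Origin: centre of its underside.
- carton_a: Rectangular cardboard carton 50 x 46 x 28 mm in another lane. Origin: centre of its underside.
- carton_b: Rectangular cardboard carton 48 x 50 x 24 mm in the remaining lane. Origin: centre of its underside.
- jar: Closed glass jar with a metal lid, 50 mm diameter, 85 mm high, standing in front of the drawer where the drawer must come out. Origin: centre of its underside.
- spray: Bystander: spray can, 60 mm diameter, 170 mm high, standing beside the rods. Origin: centre of its underside.
- bulb_box: Bystander: upright cardboard box 55 x 55 x 90 mm standing beside the drawer's path. Origin: centre of its underside.
- wrench: Bystander: wrench 160 mm long lying flat on the bench along its own x, on the robot's side of the rack. Origin: centre of its underside.

How it is judged:
By the outcome, as a careful person would: the job done as asked, in the order asked, and still so for the second after the job is handed in, with the robot touching nothing.
It also fails if it takes over 64 s, if anything falls off the work surface, if the arm or the gripper's body presses on something with over 40 N, if the wrist force passes 120 N, or if a joint passes its speed limit or range.

## Working session

There is one attempt and no reset: what is moved stays moved. The work goes in short steps, Python scripts to look and compute and a shell command to move; the robot and the scene stay as the last step left them, time stands still between calls to the robot, and variables do not carry over. Pictures are saved under pics/ and viewed, at most 10 in all, crops included, and the job is handed in when it is done.

```bash
ls; mkdir -p pics
python3 - <<'E'
from plant import *
import cv2,numpy as np
for n in("top","scene"):
    p,d=snapshot(n);cv2.imwrite(f"pics/{n}0.png",p[:,:,::-1]);np.save(f"{n}0.npy",d)
    m=camera_model(n);print(n,m["intrinsics"].round(1).tolist() if hasattr(m["intrinsics"],'round') else m["intrinsics"],np.round(m["view"],3).tolist())
s=get_state();print(s["clock"],s["tool_pos"],s["eef_rot"],s["contact_force"],r.nose_length)
E
```

```text
pics
top [[462.3, 0.0, 312.8], [0.0, 462.3, 240.3], [0.0, 0.0, 1.0]] [[-0.017, -1.0, 0.009, 0.032], [-0.991, 0.016, -0.135, 0.584], [0.135, -0.012, -0.991, 0.788], [0.0, 0.0, 0.0, 1.0]]
scene [[439.9, 0.0, 315.0], [0.0, 439.9, 238.4], [0.0, 0.0, 1.0]] [[0.559, 0.829, 0.006, -0.348], [0.565, -0.376, -0.735, -0.257], [-0.607, 0.414, -0.678, 1.064], [0.0, 0.0, 0.0, 1.0]]
0.1 [ 0.24186251 -0.57572912  0.24899273] [ 9.80282973e-01  1.97597121e-01 -2.24749185e-04 -7.87827201e-04] [0.07762714 1.07415669 0.82896788] 0.011
```

View pics/top0.png

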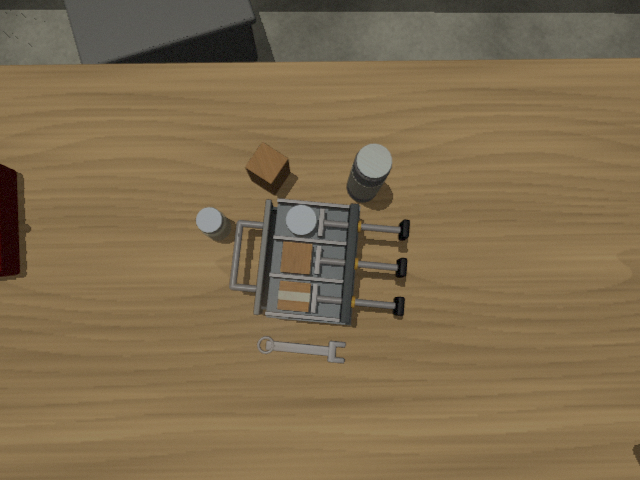

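View pics/scene0.png

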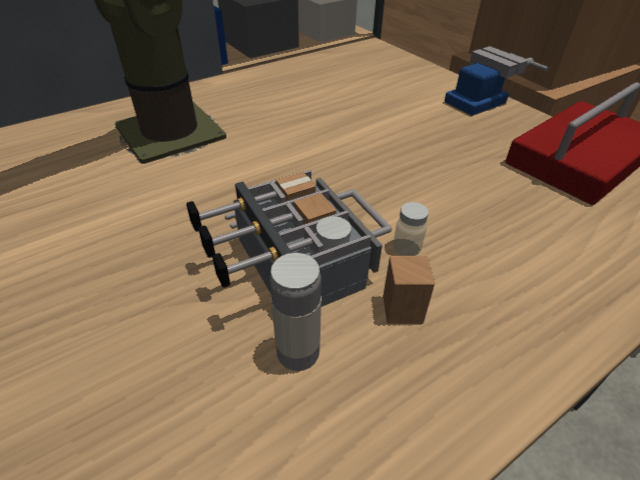

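The top view shows the tin in the lane nearest the spray can (px 301,220), so its rod is rod2 (head at px 404,230). The jar is at (210,221), the handle at x≈237, rows 222–290, the bulb box at (268,168), the spray can at (370,170) and the wrench at (303,349). The scene view agrees.

```bash
cat > h.py <<'E'
import cv2,numpy as np
from plant import *
def cloud(n,p=None,d=None,m=None):
    if m is None: m=camera_model(n)
    if p is None: p,d=snapshot(n)
    K=np.array(m["intrinsics"]);V=np.array(m["view"]);v,u=np.mgrid[:480,:640]
    c=np.stack([(u-K[0,2])/K[0,0]*d,(v-K[1,2])/K[1,1]*d,d],-1)
    w=(c-V[:3,3])@V[:3,:3]
    w[d==0]=np.nan
    return p,w
E
python3 - <<'E'
from h import *
p,w=cloud("top",cv2.imread("pics/top0.png")[:,:,::-1],np.load("top0.npy"))
def box(u0,v0,u1,v1,z0,z1):
    q=w[v0:v1,u0:u1].reshape(-1,3);q=q[(q[:,2]>z0)&(q[:,2]<z1)];return q
C=[]
for k,(u,v) in enumerate([(399,306),(402,268),(404,230)]):
    q=box(u-8,v-14,u+9,v+14,.122,.14);c=(q.min(0)+q.max(0))/2;C.append(q.mean(0));print("head",k,len(q),q.mean(0).round(4),c.round(4),np.ptp(q,axis=0).round(3))
C=np.array(C);ey=C[2]-C[0];ey=ey[:2]/np.linalg.norm(ey[:2]);print("spacing",np.linalg.norm(C[2]-C[0]),"yaw",np.degrees(np.arctan2(-ey[0],ey[1])))
def rect(name,*a):
    q=box(*a);(c,s,an)=cv2.minAreaRect((q[:,:2]*1000).astype(np.float32));print(name,len(q),q.mean(0).round(4),np.round(c,1),np.round(s,1),round(an,1))
rect("bar",352,195,366,330,.115,.135)
rect("handle",228,230,243,285,.055,.08)
rect("front",252,190,275,320,.078,.095)
rect("tin",285,204,318,237,.112,.13)
rect("cartonmid",280,240,314,275,.11,.125)
rect("cartonlow",276,280,312,312,.11,.13)
rect("jar",195,205,228,242,.08,.095)
rect("box",240,140,295,195,.085,.095)
rect("spray",350,140,395,205,.16,.18)
rect("wrench",255,330,350,370,.004,.02)
E
```

```text
head 0 155 [ 0.4666 -0.1108  0.1295] [ 0.4665 -0.1113  0.1276] [0.028 0.014 0.011]
head 1 152 [ 0.5275 -0.1176  0.1295] [ 0.5276 -0.118   0.1284] [0.029 0.013 0.013]
head 2 145 [ 0.589  -0.1245  0.1297] [ 0.5895 -0.1248  0.1283] [0.031 0.014 0.012]
spacing 0.12315153010727362 yaw -96.38979185312299
bar 404 [ 0.5746 -0.0436  0.1238] [549.3 -49.9] [ 22.4 164.1] 88.3
handle 398 [0.5527 0.1552 0.071 ] [554.  155.6] [93.4 22.4] 0.4
front 1082 [0.5353 0.1033 0.0873] [551.6 104.5] [ 35.4 199.4] 88.9
tin 728 [0.608  0.0424 0.1186] [608.   42.5] [49.2 48.9] 8.1
cartonmid 938 [0.5472 0.051  0.1143] [548.1  51.2] [48.3 58.9] 84.4
cartonlow 928 [0.4847 0.0551 0.1184] [486.   54.5] [54.1 49.4] 89.0
jar 542 [0.6163 0.1989 0.0854] [617.2 199. ] [43.5 42.7] 1.1
box 1014 [0.7128 0.1007 0.0904] [713.8 101. ] [55.7 55.2] 56.3
spray 1063 [ 0.6877 -0.0714  0.1699] [688.9 -71.7] [55.1 55.4] 87.4
wrench 982 [0.3924 0.0427 0.0074] [392.3  46.6] [166.2  63.3] 89.7
```

```bash
R='1 .0269 -.0237 0 0 0 0'; python3 -m inch '1 .0215 -.019 0 0 0 0;1 .0215 -.019 0 0 0 0;1 .0215 -.019 0 0 0 0;1 .0215 -.019 0 0 0 0;1 .0215 -.019 0 0 0 0;1 .0215 -.019 0 0 0 0;1 .0215 -.019 0 0 0 0;1 .0215 -.019 0 0 0 0;1 .0215 -.019 0 0 0 0;1 .0215 -.019 0 0 0 0;1 .0215 -.019 0 0 0 0;1 .0215 -.019 0 0 0 0;1 .0215 -.019 0 0 0 0;1 .0215 -.019 0 0 0 0;1 .0215 -.019 0 0 0 0'
cat >> h.py <<'E'
from scipy.spatial.transform import Rotation as Ro
O=np.array([.5436,.0235]);EX=np.array([-.1113,-.9938]);EY=np.array([.9938,-.1113])
def st():
    s=get_state();R=Ro.from_quat(s["eef_rot"]).as_matrix();p=np.array(s["tool_pos"])
    print("t",round(s["clock"],2),"p",p.round(4),"toolx ang",np.degrees(np.arctan2(R[1,0],R[0,0])).round(2),"z",R[:,2].round(3),"rack",((p[:2]-O)@EX).round(4),((p[:2]-O)@EY).round(4),"F",np.round(s["contact_force"],1),"op",round(float(s["opening"]),3),"q",np.round(s["q"],2))
    return p,R
def to(x,y,z,rack=True):
    p,R=st();g=np.r_[O+x*EX+y*EY if rack else [x,y],z];print("tool shift",(R.T@(g-p)).round(4))
E
python3 -c "from h import *;st()"
```

```text
clock: 1.35
tool_pos: [0.4292, -0.1871, 0.2496]
eef_rot: [0.98, 0.198, -0.0, -0.0]
contact_force: [0.1, 0.6, 0.8]
opening: 0.999
finger_force: 0.0
t 1.35 p [ 0.4292 -0.1871  0.2496] toolx ang 22.79 z [-0.001  0.    -1.   ] rack 0.222 -0.0902 F [0.1 0.6 0.8] op 0.999 q [ 0.42  0.49 -0.16  2.02  0.12  0.64 -0.99]
```

```bash
python3 -m inch '1 .0215 -.0189 0 0 0 0;1 .0215 -.0189 0 0 0 0;1 .0215 -.0189 0 0 0 0;1 .0215 -.0189 0 0 0 0;1 .0215 -.0189 0 0 0 0;1 .0215 -.0189 0 0 0 0;1 .0215 -.0189 0 0 0 0;1 .0215 -.0189 0 0 0 0;1 .0215 -.0189 0 0 0 0;1 .0215 -.0189 0 0 0 0;1 .0215 -.0189 0 0 0 0;1 .0215 -.0189 0 0 0 0;1 .0215 -.0189 0 0 0 0;1 .0215 -.0189 0 0 0 0;1 .0215 -.0189 0 0 0 0' >/dev/null; python3 -m inch '1 0 0 0 0 0 -.106;1 0 0 0 0 0 -.106;1 0 0 0 0 0 -.106;1 0 0 0 0 0 -.106;1 0 0 0 0 0 -.106;1 0 0 0 0 0 -.106;1 0 0 0 0 0 -.106;1 0 0 0 0 0 -.106;1 0 0 0 0 0 -.106;1 0 0 0 0 0 -.106;1 0 0 0 0 0 0;1 0 0 0 0 0 0'
python3 - <<'E'
from h import *
to(.6163,.199,.06,False)
m=camera_model("wrist");p,w=cloud("wrist",m=m)
cv2.imwrite("pics/w1.png",p[:,:,::-1])
z=w[...,2];k=(abs(z-.085)<.006)
n,l,s,c=cv2.connectedComponentsWithStats(k.astype(np.uint8))
for i in range(1,n):
    if s[i,4]>400:
        q=w[l==i];(cc,sz,a)=cv2.minAreaRect((q[:,:2]*1000).astype(np.float32));print(s[i],np.nanmedian(q,axis=0).round(4),np.round(cc,1),np.round(sz,1))
E
```

```text
clock: 3.6
tool_pos: [0.6163, 0.1975, 0.2492]
eef_rot: [0.747, 0.665, -0.0, -0.0]
contact_force: [0.4, -0.0, 0.0]
opening: 0.998
finger_force: 0.0
t 3.6 p [0.6163 0.1975 0.2492] toolx ang 83.35 z [-0.001 -0.    -1.   ] rack -0.181 0.0529 F [ 0.4 -0.   0. ] op 0.998 q [-0.17  0.74 -0.4   1.49  0.32  0.98 -0.77]
tool shift [0.0015 0.     0.1892]
[ 292  179   59   59 2683] [0.6171 0.2005 0.0836] [616.9 199.6] [43.9 43.9]
[ 408  270   95   69 1754] [0.7059 0.1148 0.0884] [713.8 101.2] [54.9 55.5]
[ 210  315  167   15 2211] [0.5838 0.1067 0.0843] [582.4 105.8] [ 11.  137.5]
[ 193  338  186   44 4138] [0.5866 0.0795 0.0886] [572.2  72.2] [ 37.6 154.8]
[267 425  27  38 502] [ 0.557  -0.0201  0.0888] [554.7 -10.4] [40.8 23.9]
[301 425  26  37 481] [ 0.581  -0.0238  0.0889] [585.3 -13.4] [41.7 22.4]
[340 425  25  37 444] [ 0.62   -0.0279  0.0889] [619.5 -17.7] [41.4 21.2]
[195 428  26  35 464] [ 0.4906 -0.0132  0.0887] [489.2  -4.6] [37.8 22.7]
[398 448  66  26 648] [ 0.6866 -0.0458  0.085 ] [689.6 -53.2] [59.4 25. ]
```

View pics/w1.png

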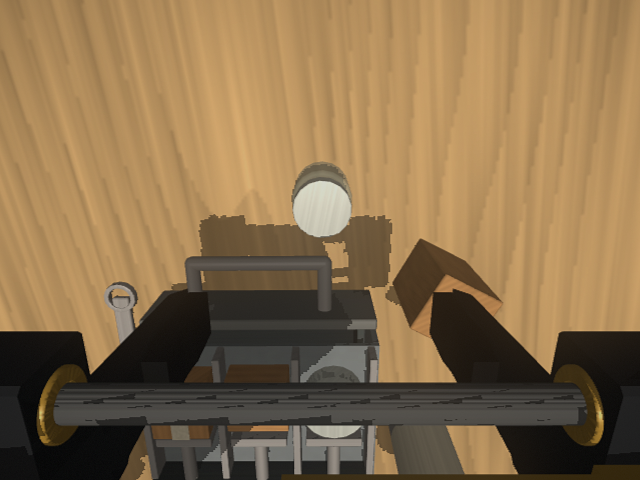

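The wrist view shows the jar (322,209) alone between the fingers' closing line, clear of the handle (y≈262) and the bulb box (440,290). I'm going down to grasp it.

```bash
python3 -m inch '1 .0025 0 .02 0 0 0;1 0 .0005 .03 0 0 0;1 0 0 .03 0 0 0;1 0 0 .03 0 0 0;1 0 0 .03 0 0 0;1 0 0 .03 0 0 0;1 0 0 .024 0 0 0;1 0 0 0 0 0 0;-1 0 0 0 0 0 0;-1 0 0 0 0 0 0;-1 0 0 0 0 0 0;-1 0 0 0 0 0 0;-1 0 0 0 0 0 0;-1 0 0 0 0 0 0;-1 0 0 0 0 0 0;-1 0 0 0 0 0 0' 20
```

```text
clock: 4.98
tool_pos: [0.6179, 0.2003, 0.0566]
eef_rot: [0.746, 0.666, 0.001, 0.0]
contact_force: [-0.5, -0.8, 5.3]
opening: 0.556
finger_force: 20.0
```

```bash
python3 -m inch '-1 0 0 -.01 0 0 0;-1 0 0 -.02 0 0 0;-1 0 0 -.01 0 0 0;-1 .01 0 0 0 0 0;-1 .02 0 0 0 0 0;-1 .025 0 0 0 0 0;-1 .025 0 0 0 0 0;-1 .025 0 0 0 0 0;-1 .025 0 0 0 0 0;-1 .02 0 0 0 0 0;-1 .01 0 0 0 0 0;-1 0 0 0 0 0 0;-1 0 0 0 0 0 0;-1 0 0 .015 0 0 0;-1 0 0 .012 0 0 0;-1 0 0 .006 0 0 0;-1 0 0 .004 0 0 0;-1 0 0 0 0 0 0;-1 0 0 0 0 0 0'; python3 -c "from h import *;st()"
```

```text
clock: 6.57
tool_pos: [0.6355, 0.3587, 0.0583]
eef_rot: [0.746, 0.666, -0.0, 0.0]
contact_force: [1.6, 0.1, -1.4]
opening: 0.554
finger_force: 20.0
t 6.57 p [0.6355 0.3587 0.0583] toolx ang 83.5 z [-0. -0. -1.] rack -0.3433 0.054 F [ 1.6  0.1 -1.4] op 0.554 q [-0.44  1.07 -0.31  1.31  0.38  0.81 -0.97]
```

```bash
python3 -m inch '-1 0 0 .001 0 0 0;-1 0 0 .001 0 0 0;-1 0 0 0 0 0 0;-1 0 0 0 0 0 0'
```

```text
clock: 6.9
tool_pos: [0.6354, 0.3592, 0.0567]
eef_rot: [0.746, 0.666, 0.0, 0.0]
contact_force: [0.1, -0.3, -2.2]
opening: 0.558
finger_force: 20.0
```

```bash
python3 -m inch '-1 0 0 .001 0 0 0;-1 0 0 0 0 0 0;-1 0 0 0 0 0 0'
```

```text
clock: 7.15
tool_pos: [0.6355, 0.3593, 0.0567]
eef_rot: [0.746, 0.666, 0.0, 0.0]
contact_force: [-1.6, -1.7, 5.8]
opening: 0.551
finger_force: 20.0
```

The jar is resting on the bench. I'll release it and back straight up.

```bash
python3 -m inch '.3 0 0 0 0 0 0;.5 0 0 0 0 0 0;.7 0 0 0 0 0 0;.7 0 0 0 0 0 0;.7 0 0 0 0 0 0;.7 0 0 -.01 0 0 0;.7 0 0 -.02 0 0 0;.7 0 0 -.03 0 0 0;.7 0 0 -.03 0 0 0;.7 0 0 -.03 0 0 0;.7 0 0 -.025 0 0 0;-1 0 0 0 0 0 0;-1 0 0 0 0 0 0' 20
python3 - <<'E'
from h import *
m=camera_model("wrist");p,w=cloud("wrist",m=m)
cv2.imwrite("pics/w2.png",p[:,:,::-1])
# handle bar seen by the wrist or top camera
p,w=cloud("top");cv2.imwrite("pics/top2.png",p[:,:,::-1])
z=w[...,2]
rk=np.stack([(w[...,:2]-O)@EX,(w[...,:2]-O)@EY],-1)
k=(z>.062)&(z<.08)&(abs(rk[...,1])<.04)&(rk[...,0]<-.105)&(rk[...,0]>-.25)
q=rk[k];print("handle",len(q),np.percentile(q[:,0],[2,50,98]).round(4))
k=(z>.08)&(z<.09)&(rk[...,0]<-.27);print("jar",k.sum(),np.nanmean(w[k],axis=0).round(4))
to(-.113,0,.25)
E
```

```text
clock: 8.23
tool_pos: [0.6363, 0.3599, 0.2034]
eef_rot: [0.746, 0.666, 0.002, 0.0]
contact_force: [0.9, -0.5, -0.4]
opening: 0.721
finger_force: 0.0
handle 326 [-0.1383 -0.132  -0.127 ]
jar 555 [0.6336 0.3572 0.0853]
t 8.33 p [0.6348 0.3587 0.2   ] toolx ang 83.53 z [-0.001 -0.001 -1.   ] rack -0.3432 0.0533 F [0.  0.3 0. ] op 0.632 q [-0.42  0.91 -0.35  1.24  0.32  1.05 -0.92]
tool shift [-0.2304 -0.0531 -0.0496]
```

View pics/top2.png

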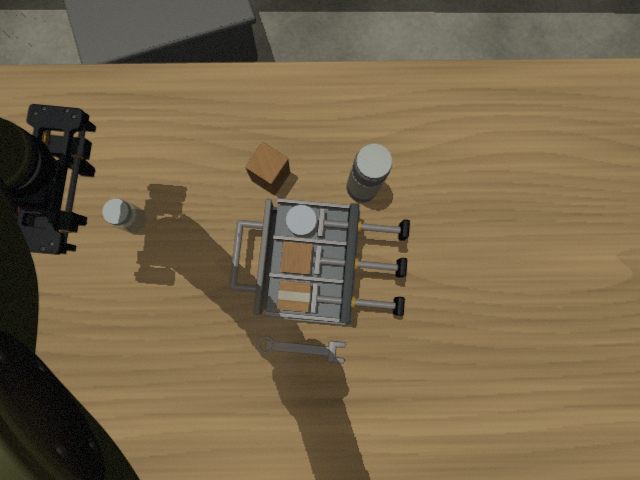

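The top view shows the jar standing upright near (118,211), well clear of the drawer path; everything else is where it was. Next the handle: closed fingers go into the gap behind the bar.

```bash
python3 -m inch '-1 -.0235 -.0053 0 0 0 0;-1 -.0235 -.0053 0 0 0 0;-1 -.0235 -.0053 0 0 0 0;-1 -.0235 -.0053 0 0 0 0;-1 -.0235 -.0053 0 0 0 0;-1 -.0235 -.0053 0 0 0 0;-1 -.0235 -.0053 0 0 0 0;-1 -.0235 -.0053 0 0 0 0;-1 -.0235 -.0053 0 0 0 0;-1 -.0235 -.0053 0 0 0 0;-1 0 0 .02 0 0 0;-1 0 0 .03 0 0 0;-1 0 0 0 0 0 0;-1 0 0 0 0 0 0'
python3 - <<'E'
from h import *
to(-.1085,0,.063)
m=camera_model("wrist");p,w=cloud("wrist",m=m)
cv2.imwrite("pics/w3.png",p[:,:,::-1])
z=w[...,2];rk=np.stack([(w[...,:2]-O)@EX,(w[...,:2]-O)@EY],-1)
k=(z>.062)&(z<.08)&(abs(rk[...,1])<.04)&(rk[...,0]<-.105)&(rk[...,0]>-.25)
q=rk[k];print("handle",len(q),np.percentile(q[:,0],[2,50,98]).round(4))
k=(z>.08)&(z<.09)&(abs(rk[...,1])<.08)&(rk[...,0]<-.07)&(rk[...,0]>-.12)
q=rk[k];print("front",len(q),np.percentile(q[:,0],[2,50,98]).round(4))
E
```

```text
clock: 9.5
tool_pos: [0.5545, 0.1311, 0.1489]
eef_rot: [0.746, 0.666, -0.002, -0.001]
contact_force: [-0.1, -0.2, 1.0]
opening: 0.004
finger_force: 0.0
t 9.5 p [0.5545 0.1311 0.1489] toolx ang 83.55 z [-0.005 -0.002 -1.   ] rack -0.1082 -0.0012 F [-0.1 -0.2  1. ] op 0.004 q [-0.12  0.77 -0.34  1.82  0.41  0.63 -0.81]
tool shift [0.0005 0.0016 0.0859]
handle 3301 [-0.1385 -0.134  -0.1275]
front 4476 [-0.091  -0.0873 -0.0812]
```

View pics/w3.png

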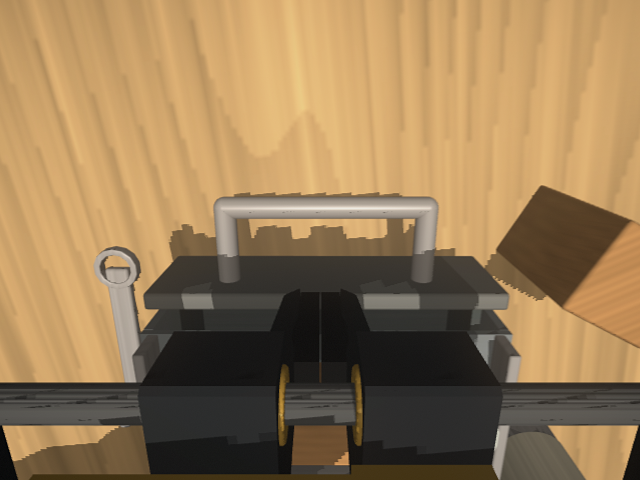

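The wrist view shows the closed fingers (320,300) centred between the handle's legs, ready to enter the gap; the bar is at y≈208, the drawer front at y≈265. Descending, then pulling.

```bash
python3 -m inch '-1 0.001 .0016 .02 0 0 0;-1 0 0 .025 0 0 0;-1 0 0 .025 0 0 0;-1 0 0 .016 0 0 0;-1 0 0 0 0 0 0;-1 0 0 0 0 0 0'; python3 -m inch '-1 .005 0 0 0 0 0;-1 .005 0 0 0 0 0;-1 .005 0 0 0 0 0;-1 .005 0 0 0 0 0;-1 0 0 0 0 0 0'; python3 -c "from h import *;st()"
```

```text
clock: 10.05
tool_pos: [0.5583, 0.1331, 0.0653]
eef_rot: [0.746, 0.666, 0.0, 0.0]
contact_force: [0.0, -0.0, 0.6]
opening: 0.006
finger_force: 0.0
clock: 10.47
tool_pos: [0.5609, 0.1546, 0.0656]
eef_rot: [0.745, 0.667, 0.002, -0.0]
contact_force: [-0.5, -0.4, -0.1]
opening: 0.005
finger_force: 0.0
t 10.47 p [0.5609 0.1546 0.0656] toolx ang 83.62 z [ 0.002  0.002 -1.   ] rack -0.1322 0.0026 F [-0.5 -0.4 -0.1] op 0.005 q [-0.2   0.91 -0.26  1.82  0.46  0.47 -0.89]
```

```bash
python3 -m inch '-1 .007 0 0 0 0 0;-1 .007 0 0 0 0 0;-1 .007 0 0 0 0 0;-1 .007 0 0 0 0 0;-1 .007 0 0 0 0 0;-1 .007 0 0 0 0 0;-1 .007 0 0 0 0 0;-1 0 0 0 0 0 0'
python3 - <<'E'
from h import *
st()
m=camera_model("wrist");p,w=cloud("wrist",m=m)
z=w[...,2];rk=np.stack([(w[...,:2]-O)@EX,(w[...,:2]-O)@EY],-1)
k=(z>.062)&(z<.08)&(abs(rk[...,1])<.045)&(rk[...,0]<-.105)&(rk[...,0]>-.25)
q=rk[k];print("handle",len(q),np.percentile(q[:,0],[2,50,98]).round(4))
E
```

```text
clock: 11.13
tool_pos: [0.5656, 0.2042, 0.0648]
eef_rot: [0.745, 0.667, 0.001, -0.001]
contact_force: [-0.1, 0.3, 0.2]
opening: 0.006
finger_force: 0.0
t 11.13 p [0.5656 0.2042 0.0648] toolx ang 83.66 z [ 0.001  0.003 -1.   ] rack -0.182 0.0017 F [-0.1  0.3  0.2] op 0.006 q [-0.27  0.93 -0.27  1.76  0.44  0.51 -0.93]
handle 10946 [-0.2052 -0.2002 -0.1905]
```

```bash
python3 -m inch '-1 .005 0 0 0 0 0;-1 .005 0 0 0 0 0;-1 .005 0 0 0 0 0;-1 .003 0 0 0 0 0;-1 0 0 0 0 0 0'; for i in 1 2; do :; done; python3 -m inch '-1 .002 0 0 0 0 0;-1 .002 0 0 0 0 0;-1 0 0 0 0 0 0'; python3 -c "from h import *;st()"
```

```text
clock: 11.6
tool_pos: [0.5675, 0.2203, 0.0646]
eef_rot: [0.746, 0.666, 0.0, -0.0]
contact_force: [1.0, -0.7, -0.2]
opening: 0.003
finger_force: 0.0
clock: 11.85
tool_pos: [0.5681, 0.2232, 0.0647]
eef_rot: [0.746, 0.666, 0.0, -0.0]
contact_force: [-1.7, 0.1, -0.6]
opening: 0.006
finger_force: 0.3
t 11.85 p [0.5681 0.2232 0.0647] toolx ang 83.54 z [-0.  0. -1.] rack -0.2012 0.0021 F [-1.7  0.1 -0.6] op 0.006 q [-0.3   0.93 -0.27  1.73  0.43  0.54 -0.95]
```

```bash
python3 -m inch '-1 .002 0 0 0 0 0;-1 .002 0 0 0 0 0;-1 0 0 0 0 0 0';python3 -m inch '-1 .002 0 0 0 0 0;-1 .001 0 0 0 0 0;-1 0 0 0 0 0 0'
python3 - <<'E'
from h import *
st()
m=camera_model("wrist");p,w=cloud("wrist",m=m)
z=w[...,2];rk=np.stack([(w[...,:2]-O)@EX,(w[...,:2]-O)@EY],-1)
k=(z>.062)&(z<.08)&(abs(rk[...,1])<.045)&(rk[...,0]<-.105)&(rk[...,0]>-.25)
q=rk[k];print("handle",len(q),np.percentile(q[:,0],[2,50,98]).round(4))
E
```

```text
clock: 12.1
tool_pos: [0.5685, 0.2264, 0.0647]
eef_rot: [0.746, 0.666, -0.001, 0.0]
contact_force: [-1.3, -3.5, 1.5]
opening: 0.006
finger_force: 1.3
clock: 12.35
tool_pos: [0.5685, 0.2266, 0.0646]
eef_rot: [0.746, 0.665, -0.003, 0.001]
contact_force: [-1.7, -6.8, 3.9]
opening: 0.004
finger_force: 3.6
t 12.35 p [0.5685 0.2266 0.0646] toolx ang 83.43 z [-0.002 -0.006 -1.   ] rack -0.2046 0.0021 F [-1.7 -6.8  3.9] op 0.004 q [-0.31  0.94 -0.26  1.72  0.42  0.55 -0.95]
handle 10849 [-0.227  -0.2222 -0.2132]
```

The force is rising with no motion and the handle reads -0.222, so the drawer is at its stop. Backing off and lifting.

```bash
python3 -m inch '-1 .002 0 0 0 0 0;-1 0 0 0 0 0 0;-1 -.006 0 0 0 0 0;-1 -.006 0 0 0 0 0;-1 -.003 0 0 0 0 0;-1 0 0 0 0 0 0;-1 0 0 -.02 0 0 0;-1 0 0 -.03 0 0 0;-1 0 0 -.04 0 0 0;-1 0 0 -.04 0 0 0;-1 0 0 -.04 0 0 0;-1 0 0 -.02 0 0 0;-1 0 0 0 0 0 0'
python3 - <<'E'
from h import *
to(.215,.062,.25)
p,w=cloud("top")
z=w[...,2];rk=np.stack([(w[...,:2]-O)@EX,(w[...,:2]-O)@EY],-1)
k=(z>.062)&(z<.08)&(abs(rk[...,1])<.04)&(rk[...,0]<-.19)&(rk[...,0]>-.25)
q=rk[k];print("handle",len(q),np.percentile(q[:,0],[2,50,98]).round(4) if len(q) else 0)
E
```

```text
clock: 13.48
tool_pos: [0.5702, 0.2196, 0.2605]
eef_rot: [0.746, 0.666, 0.006, 0.001]
contact_force: [0.7, 0.4, -0.9]
opening: 0.008
finger_force: 0.0
t 13.48 p [0.5702 0.2196 0.2605] toolx ang 83.56 z [ 0.01   0.006 -1.   ] rack -0.1979 0.0046 F [ 0.7  0.4 -0.9] op 0.008 q [-0.22  0.67 -0.39  1.6   0.3   0.92 -0.83]
tool shift [-0.4129  0.0577  0.008 ]
handle 333 [-0.2262 -0.2195 -0.2151]
```

```bash
python3 -m inch '-1 -.0318 .0044 0 0 0 0;-1 -.0318 .0044 0 0 0 0;-1 -.0318 .0044 0 0 0 0;-1 -.0318 .0044 0 0 0 0;-1 -.0318 .0044 0 0 0 0;-1 -.0318 .0044 0 0 0 0;-1 -.0318 .0044 0 0 0 0;-1 -.0318 .0044 0 0 0 0;-1 -.0318 .0044 0 0 0 0;-1 -.0318 .0044 0 0 0 0;-1 -.0318 .0044 0 0 0 0;-1 -.0318 .0044 0 0 0 0;-1 -.0318 .0044 0 0 0 0;-1 0 0 0 0 0 0'; python3 -m inch '-1 0 0 0 0 0 -.121;-1 0 0 0 0 0 -.121;-1 0 0 0 0 0 -.121;-1 0 0 0 0 0 -.121;-1 0 0 0 0 0 -.121;-1 0 0 0 0 0 -.121;-1 0 0 0 0 0 -.121;-1 0 0 0 0 0 -.121;-1 0 0 0 0 0 -.121;-1 0 0 0 0 0 -.121;-1 0 0 0 0 0 -.121;-1 0 0 0 0 0 -.121;-1 0 0 0 0 0 -.119;-1 0 0 0 0 0 0;-1 0 0 0 0 0 0'
python3 - <<'E'
from h import *
to(.200,.062,.113)
p,w=cloud("top");cv2.imwrite("pics/top3.png",p[:,:,::-1])
m=camera_model("wrist");p,w=cloud("wrist",m=m)
cv2.imwrite("pics/w4.png",p[:,:,::-1])
z=w[...,2];rk=np.stack([(w[...,:2]-O)@EX,(w[...,:2]-O)@EY],-1)
k=(z>.123)&(z<.135)&(rk[...,0]>.12)&(rk[...,0]<.16)
n,l,s,c=cv2.connectedComponentsWithStats(k.astype(np.uint8))
for i in range(1,n):
    if s[i,4]>60: q=rk[l==i];print(s[i],q.min(0).round(4),q.max(0).round(4),w[l==i].mean(0).round(4))
E
```

```text
clock: 14.7
tool_pos: [0.5757, -0.2094, 0.252]
eef_rot: [0.749, 0.662, -0.003, 0.001]
contact_force: [-0.7, -2.2, -0.1]
opening: 0.005
finger_force: 0.0
clock: 15.95
tool_pos: [0.5772, -0.1998, 0.2532]
eef_rot: [0.058, 0.998, 0.001, -0.001]
contact_force: [0.4, -0.4, 0.1]
opening: 0.006
finger_force: 0.0
t 15.95 p [ 0.5772 -0.1998  0.2532] toolx ang 173.38 z [-0.002  0.002 -1.   ] rack 0.2181 0.0583 F [ 0.4 -0.4  0.1] op 0.006 q [ 0.71  0.78 -0.85  1.59  0.64  1.08  1.14]
tool shift [-0.004   0.0179  0.1402]
[ 435    0   27   58 1223] [ 0.1376 -0.0757] [ 0.15   -0.0462] [ 0.4668 -0.1134  0.1277]
[428 114  24  50 972] [ 0.1373 -0.0141] [0.1499 0.0158] [ 0.5278 -0.1202  0.1278]
[421 211  22  44 795] [0.1377 0.0474] [0.15   0.0768] [ 0.5886 -0.1269  0.1278]
```

View pics/top3.png

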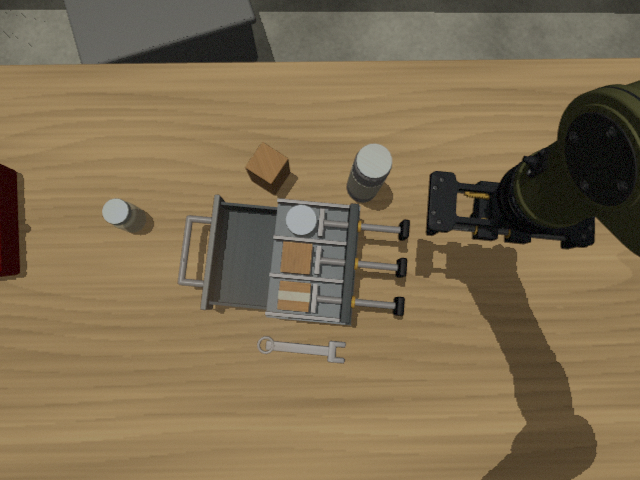

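View pics/w4.png

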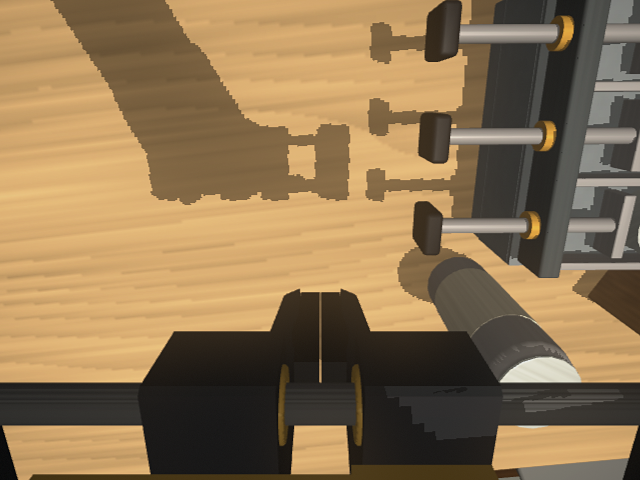

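Drawer is fully open and empty (handle at px 185, jar clear at (118,211)); tin and cartons are still in their lanes. The wrist view shows rod2's head at (428,228) and the spray can beyond the gripper's narrow side. Going down behind the head.

```bash
python3 -m inch '-1 -.004 0 .02 0 0 0;-1 0 0 .03 0 0 0;-1 0 0 .03 0 0 0;-1 0 0 .03 0 0 0;-1 0 0 .022 0 0 0;-1 0 0 .01 0 0 0;-1 0 0 0 0 0 0;-1 0 .01 0 0 0 0;-1 0 .01 0 0 0 0;-1 0 .01 0 0 0 0;-1 0 .005 0 0 0 0;-1 0 .005 0 0 0 0;-1 0 0 0 0 0 0'; python3 -c "from h import *;st()"
```

```text
clock: 17.13
tool_pos: [0.5869, -0.159, 0.1136]
eef_rot: [0.055, 0.998, 0.0, 0.001]
contact_force: [-0.3, -0.0, 0.4]
opening: 0.003
finger_force: 0.0
t 17.13 p [ 0.5869 -0.159   0.1136] toolx ang 173.67 z [ 0.001  0.001 -1.   ] rack 0.1766 0.0633 F [-0.3 -0.   0.4] op 0.003 q [ 0.58  0.94 -0.73  1.71  0.82  0.82  0.92]
```

```bash
python3 -m inch '-1 0 .005 0 0 0 0;-1 0 .005 0 0 0 0;-1 0 .005 0 0 0 0;-1 0 .005 0 0 0 0;-1 0 .005 0 0 0 0;-1 0 0 0 0 0 0'; python3 -m inch '-1 0 .005 0 0 0 0;-1 0 .005 0 0 0 0;-1 0 .005 0 0 0 0;-1 0 .005 0 0 0 0;-1 0 .005 0 0 0 0;-1 0 0 0 0 0 0';python3 -c "from h import *;st()"
```

```text
clock: 17.63
tool_pos: [0.5889, -0.1371, 0.1127]
eef_rot: [0.057, 0.998, -0.001, -0.0]
contact_force: [-0.6, -4.1, 0.1]
opening: 0.004
finger_force: 2.5
clock: 18.13
tool_pos: [0.5915, -0.1133, 0.1127]
eef_rot: [0.057, 0.998, -0.002, -0.0]
contact_force: [-0.8, -7.1, 1.8]
opening: 0.007
finger_force: 3.7
t 18.13 p [ 0.5915 -0.1133  0.1127] toolx ang 173.47 z [-0.001 -0.004 -1.   ] rack 0.1307 0.0628 F [-0.8 -7.1  1.8] op 0.007 q [ 0.5   0.94 -0.71  1.73  0.82  0.81  0.84]
```

```bash
python3 -m inch '-1 0 .005 0 0 0 0;-1 0 .005 0 0 0 0;-1 0 .004 0 0 0 0;-1 0 .003 0 0 0 0;-1 0 0 0 0 0 0'; python3 -m inch '-1 0 .003 0 0 0 0;-1 0 .002 0 0 0 0;-1 0 0 0 0 0 0';python3 -c "from h import *;st()"
```

```text
clock: 18.55
tool_pos: [0.5932, -0.0979, 0.1127]
eef_rot: [0.058, 0.998, -0.003, -0.001]
contact_force: [-1.6, -8.2, 3.0]
opening: 0.007
finger_force: 4.4
clock: 18.8
tool_pos: [0.5936, -0.0939, 0.1127]
eef_rot: [0.058, 0.998, -0.004, -0.001]
contact_force: [-1.0, -9.4, 4.4]
opening: 0.006
finger_force: 4.9
t 18.8 p [ 0.5936 -0.0939  0.1127] toolx ang 173.36 z [-0.002 -0.007 -1.   ] rack 0.1111 0.0628 F [-1.  -9.4  4.4] op 0.006 q [ 0.46  0.93 -0.71  1.73  0.82  0.81  0.8 ]
```

```bash
python3 -m inch '-1 0 .002 0 0 0 0;-1 0 .002 0 0 0 0;-1 0 0 0 0 0 0';  python3 -m inch '-1 0 .002 0 0 0 0;-1 0 .001 0 0 0 0;-1 0 0 0 0 0 0';python3 -c "from h import *;st()"
```

```text
clock: 19.05
tool_pos: [0.5935, -0.0938, 0.1128]
eef_rot: [0.059, 0.998, -0.007, -0.001]
contact_force: [-2.2, -15.2, 8.1]
opening: 0.007
finger_force: 8.2
clock: 19.3
tool_pos: [0.5935, -0.0937, 0.1128]
eef_rot: [0.06, 0.998, -0.009, -0.002]
contact_force: [-3.5, -19.4, 10.7]
opening: 0.006
finger_force: 10.6
t 19.3 p [ 0.5935 -0.0937  0.1128] toolx ang 173.08 z [-0.004 -0.017 -1.   ] rack 0.1109 0.0627 F [ -3.5 -19.4  10.7] op 0.006 q [ 0.45  0.93 -0.7   1.73  0.83  0.81  0.79]
```

The rod is at its stop (19 N, no motion). Holding about 1 s, then releasing.

```bash
python3 -m inch '-1 0 0 0 0 0 0;-1 0 0 0 0 0 0;-1 0 0 0 0 0 0;-1 0 0 0 0 0 0;-1 0 0 0 0 0 0;-1 0 0 0 0 0 0;-1 0 0 0 0 0 0;-1 0 0 0 0 0 0;-1 0 0 0 0 0 0;-1 0 0 0 0 0 0;-1 0 0 0 0 0 0;-1 0 0 0 0 0 0'; python3 -m inch '-1 0 -.008 0 0 0 0;-1 0 -.008 0 0 0 0;-1 0 -.008 0 0 0 0;-1 0 -.008 0 0 0 0;-1 0 -.008 0 0 0 0;-1 0 -.008 0 0 0 0;-1 0 -.008 0 0 0 0;-1 0 -.01 0 0 0 0;-1 0 -.015 0 0 0 0;-1 0 -.015 0 0 0 0;-1 0 -.01 0 0 0 0;-1 0 0 0 0 0 0;-1 0 0 -.03 0 0 0;-1 0 0 -.04 0 0 0;-1 0 0 -.04 0 0 0;-1 0 0 -.03 0 0 0;-1 0 0 0 0 0 0';python3 - <<'E'
from h import *
st()
p,w=cloud("top");cv2.imwrite("pics/top4.png",p[:,:,::-1])
z=w[...,2];rk=np.stack([(w[...,:2]-O)@EX,(w[...,:2]-O)@EY],-1)
k=(z>.054)&(z<.068)&(rk[...,0]<-.08)&(rk[...,0]>-.17)&(abs(rk[...,1])<.08)
print("tin in drawer?",k.sum(),rk[k].mean(0).round(3),w[k].mean(0).round(3))
k=(z>.123)&(z<.135)&(rk[...,0]>.07)&(rk[...,0]<.16)&(abs(rk[...,1]-.062)<.02);print("head2",rk[k].mean(0).round(3))
k=(z>.062)&(z<.08)&(abs(rk[...,1])<.04)&(rk[...,0]<-.19)&(rk[...,0]>-.25);print("handle",np.median(rk[k],axis=0).round(4))
E
```

```text
clock: 20.3
tool_pos: [0.5935, -0.0938, 0.1128]
eef_rot: [0.06, 0.998, -0.009, -0.002]
contact_force: [-3.9, -18.9, 10.6]
opening: 0.001
finger_force: 10.5
clock: 21.72
tool_pos: [0.5872, -0.185, 0.2596]
eef_rot: [0.055, 0.998, 0.001, 0.006]
contact_force: [0.8, 1.0, -0.0]
opening: 0.006
finger_force: 0.0
t 21.72 p [ 0.5872 -0.185   0.2596] toolx ang 173.65 z [ 0.012  0.001 -1.   ] rack 0.2024 0.0665 F [ 0.8  1.  -0. ] op 0.006 q [ 0.68  0.78 -0.85  1.58  0.64  1.08  1.12]
tin in drawer? 746 [-0.134  0.045] [0.603 0.151 0.062]
head2 [0.142 0.062]
handle [-0.2196 -0.0005]
```

View pics/top4.png

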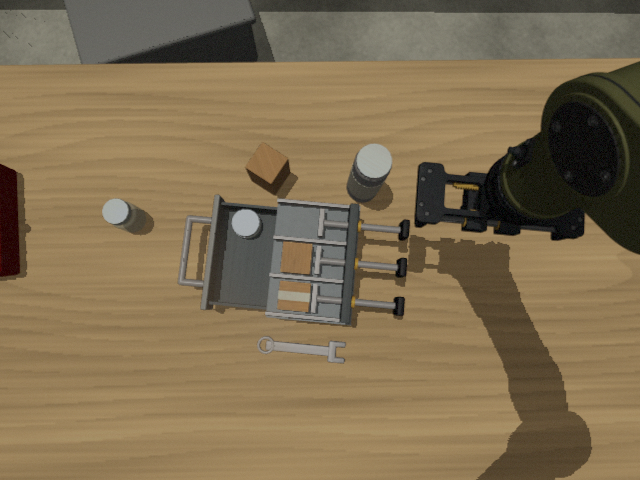

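The tin lies in the open drawer (246,223), and rod2 is back at rest (404,230). Both cartons are in their lanes, the jar is upright at (118,211), nothing else has moved, and the robot is clear of everything.

```bash
python3 -c "from plant import *;print(r.finish_job())"
```

```text
the job is handed in; nothing more can be done
None
```

The job is handed in: the last picture shows the tin in the fully open drawer, its rod sprung back, both cartons still in their lanes, the jar upright clear of the drawer and nothing else moved, done in about 22 s of the 64 s allowed.

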